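# Load the buffing rack in reverse order

## Task

Move the four felt polishing heads from the full rack to the empty one so that the row ends up in reverse order, as seen from the robot: the head that stood farthest left goes in the rightmost bay, the next one in the bay beside it, and so on to the farthest right, which goes in the leftmost bay. Stand each head upright on its felt foot in the middle of its bay, flat on the bay's floor, never tipping one over.

Things in the scene. Friction and masses are not known exactly. Their poses are not given: they have to be found in the camera images.
- wheel: wheel head: thick felt disc 48 mm across and 22 mm high, widest at mid height, off-white, with an upright plain steel stub 18 mm in diameter and 34 mm long on top to hold it by; 56 mm tall in all, 60 to 110 g. It stands loose on its flat foot. Origin: centre of the foot, z up along the stub.
- block: block head: square felt block 36 x 36 mm, 30 mm high, off-white, with an upright plain steel stub 18 mm in diameter and 34 mm long on top to hold it by; 64 mm tall in all, 60 to 110 g. It stands loose on its flat foot. Origin: centre of the foot, z up along the stub.
- cone: cone head: felt cone 40 mm across at the foot, narrowing to 21 mm at its top, 42 mm high, off-white, with an upright plain steel stub 18 mm in diameter and 34 mm long on top to hold it by; 76 mm tall in all, 60 to 110 g. It stands loose on its flat foot. Origin: centre of the foot, z up along the stub.
- barrel: barrel head: straight felt cylinder 30 mm across, 36 mm high, off-white, with an upright plain steel stub 18 mm in diameter and 34 mm long on top to hold it by; 70 mm tall in all, 60 to 110 g. It stands loose on its flat foot. Origin: centre of the foot, z up along the stub.
- stall_wheel: pale wooden block 62 x 62 x 10 mm, fixed on the plinth, on which the wheel head stands at the start (it stays there and so records the wheel head's first place in the row). Origin: centre of its underside; its top is 10 mm above.
- stall_block: pale wooden block 62 x 62 x 10 mm, fixed on the plinth, on which the block head stands at the start (it stays there and so records the block head's first place in the row). Origin: centre of its underside; its top is 10 mm above.
- stall_cone: pale wooden block 62 x 62 x 10 mm, fixed on the plinth, on which the cone head stands at the start (it stays there and so records the cone head's first place in the row). Origin: centre of its underside; its top is 10 mm above.
- stall_barrel: pale wooden block 62 x 62 x 10 mm, fixed on the plinth, on which the barrel head stands at the start (it stays there and so records the barrel head's first place in the row). Origin: centre of its underside; its top is 10 mm above.
- plinth: dark steel plinth of the full rack, 72 x 290 mm, 8 mm thick, fixed; the four wooden blocks stand on it in a row along its y axis, centred at y = -105, -35, 35 and 105 mm, x = 0. Origin: centre of its underside, on the bench. Its y axis points to the robot's left, within 0.15 rad. It is the nearer or the farther of the two racks by chance.
- rack: the empty rack: brown wooden tray 74 x 286 mm, 18 mm high, fixed, with four square bays in a row along its y axis, centred at y = -105, -35, 35 and 105 mm, x = 0. Each bay is 64 x 64 mm inside, its floor 12 mm above the bench, with rims and ribs 6 mm high around it (top at 18 mm). Origin: centre of its underside, on the bench. Its y axis points to the robot's left, within 0.15 rad.
There are look-alikes about, which are no part of the job. Leave any blue, brown or red look-alike of the block alone.

How it is judged:
By the outcome, as a careful person would: the job done as asked, in the order asked, and still so for the second after the job is handed in, with the robot touching nothing.
It also fails if it takes over 104 s, if anything falls off the work surface, if the arm or the gripper's body presses on something with over 40 N, if the wrist force passes 120 N, or if a joint passes its speed limit or range.

## Robot

A 6-joint arm with a two-finger parallel gripper is mounted at the origin on the work surface. World frame = base frame: x ahead of the robot, y to its left, z up, the work surface at z = 0. Lengths are in m, angles in rad, forces in N, time in s.
With the tool pointing down it reaches from about 0.225 to 0.875 m from the base axis. Payload 3.4 kg.
Tool frame: the origin (TCP) lies between the finger pads; the fingertips stand 8 mm ahead of it and the grasp point (between the pads) lies 11 mm behind it; z points along the fingers, y is the line along which they close (so a half turn about z gives the same grasp; the last joint's range is limited). The gripper opens to 85 mm and grips with 20 to 120 N. Pads are 22 mm wide; open, the fingers measure 114 mm over their backs; the gripper's body (76 mm by 85 mm) begins 54 mm behind the grasp point. The pads swing forward as they close: fully open they stand 13 mm farther back than shut.
Start: joints at [-1.395, 0.276, 1.505, -0, 1.361, -0.121], TCP at [0.168, -0.55, 0.239] pointing down, gripper open.
Joint ranges: [-2.89, 2.89], [-0.75, 2.08], [0.22, 2.7], [-1.18, 4.32], [0.11, 2.71], [-2.7, 2.7]. Speed limits (rad/s): [2.57, 2.57, 3.14, 3.14, 3.14, 3.14].

## Interface

Orientations are given as a unit quaternion [w, x, y, z].
In Python, from rig import manip, optics, finder gives the robot as it stands.
- The arm moves only by the tool servo_tool, never from a script. Its argument "increments" is a list of rows, each a list of 7 numbers: the shift along the tool's x, y, z in cm, then the turn, a rotation vector about the tool's x, y, z in degrees, then the closure, from -1 (fully open) to 1 (shut). In form: [[x, y, z, rx, ry, rz, gripper], ...]. A call has exactly 5 rows; each row shifts and turns the commanded pose from where the row before left it, along the tool's axes as they then stand; what a row does not reach is not made up. A row lasts 1/10 s, in which the tool goes at most 50 mm and 8.59 degrees, less where a joint would pass 70% of its speed; a pose out of reach is approached as far as the arm can. A call is refused whole if a number of a shift passes 5 or a number of a turn 8.59, either way. A call with a gripper value outside its range is refused whole. The fingers move at their own pace and stop on an object; "squeeze" is the grip in N (left out, the last holds). Time passes only in rows, so rows that do not move let the fingers close, or fill a call up. It gives the time, the measured TCP pose, the force, the opening and the grip force at its end, in the units of the state.
- manip.get_state(): the state, without advancing time (a new reading comes with each control period).
- optics.get_image(name): name is "side" or "top" or "wrist"; returns the picture (420x560x3 uint8, red, green, blue); there is no depth.
- optics.get_calibration(name): a dict with "fov_y" (degrees; the focal length in pixels is half the picture's height over the tangent of half this angle, whatever the lens; pixels are square), "cx", "cy" (the principal point, pixels), "dist_coeffs" ([k1, k2, p1, p2, k3] as OpenCV has them; the pictures are not rectified), "world_to_cam" (4x4, takes a point from world to camera coordinates). Camera axes: x right, y down, z forward; pixel columns grow to the right and rows downward; lengths in m; the calibration is good to about 2 mm. A picture is of the moment at which its call begins: read the wrist's pose just before it. get_calibration takes no time and is no camera call; for the wrist camera it gives the pose at the moment of the call.
- manip.sign_off(): hands the job in; it is judged then, once.
Trained networks look in the newest picture that a camera, given by its name, has taken for a name from the list of things; names that differ only in an ending like _2 or _b are one class to them, and where a whole thing is asked for, a point or a joint stands for the part that bears it (a point fixed in the world has none). Each returns a list of dicts, best first, with "p" (0 to 1); they miss things now and then, are a little off and sometimes report something else, mostly with a low value. They report only what shows in the picture. A call takes as long as a camera call. They do not tell look-alikes from the thing itself.
- finder.silhouettes(label, camera): "region" (420x560 bool, what is visible of it) and "box" ([centre column, centre row, width, height] in pixels, round what is visible of it).
- finder.tip_of(label, camera): "at" ([column, row] in pixels: a listed point, or the origin of a listed thing).
The state is a dict: "clock": time; "qpos": joint angles; "qd": joint speeds; "effort": joint torques, N m; "position": TCP position; "ee_rot": TCP orientation; "contact_force": force on the tool from outside, world axes, zero at the start; "moment": the same for the moment, N m; "width": finger opening in m; "gripper_force": force on a finger pad.
Only numpy, scipy, OpenCV 4.12 (cv2) and the standard library are available. Lean on these libraries where they do the work, as an engineer would, in place of code of your own. Each camera call takes 0.05 s, during which the arm holds its last target. There are 200 camera calls.

## Working session

There is one attempt and no reset: what is moved stays moved. The work goes in short steps, Python scripts to look and compute and a tool call to move; the robot and the scene stay as the last step left them, time stands still between calls to the robot, and variables do not carry over. Pictures are saved under pics/ and viewed, at most 14 in all, crops included, and the job is handed in when it is done.

Besides the shell and the picture viewer there is one more tool, called after "Emit:" as name(argument=value, ...) on one line, values as JSON. servo_tool: Moves the arm, as the interface text tells. Its arguments: {"type":"object","properties":{"increments":{"type":"array","items":{"type":"array","items":{"type":"number"}}},"squeeze":{"type":"number"}},"required":["increments"]}

```bash
ls; mkdir -p pics
python3 - <<'E'
from rig import manip, optics, finder
import cv2,numpy as np
s=manip.get_state();print(s)
a=[]
for n in("side","top"):
    im=optics.get_image(n);cv2.imwrite(f"pics/{n}0.png",im[:,:,::-1]);c=optics.get_calibration(n);print(n,c)
    for l in("wheel","block","cone","barrel","rack","plinth","stall_wheel","stall_block"):
        print(l,[(np.round(d["at"]).tolist(),round(d["p"],2)) for d in finder.tip_of(l,n)][:5],[(np.round(d["box"]).tolist(),round(d["p"],2)) for d in finder.silhouettes(l,n)][:5])
E
```

```text
pics
{'clock': 0.0, 'qpos': array([-1.39496190e+00,  2.76587871e-01,  1.50614466e+00, -3.67752168e-05,
        1.36070949e+00, -1.21010939e-01]), 'qd': array([-0.00065688,  0.00087323,  0.00156802,  0.00109347, -0.00030417,
       -0.00012552]), 'effort': array([-2.66627707e-03, -4.16778374e+01, -2.45804197e+01, -1.93260153e-04,
        1.08545437e-02, -3.37359239e-06]), 'position': array([ 0.16807425, -0.54933775,  0.23843918]), 'ee_rot': array([-9.23844261e-04,  9.89004566e-01,  1.47882089e-01, -4.33170484e-05]), 'contact_force': array([ 0.16869224,  0.80576517, -0.3341642 ]), 'moment': array([-0.05770828, -0.0057126 , -0.0039345 ]), 'gripper_force': 0.0, 'width': 0.08545068869997173}
side {'fov_y': 46.177984131403264, 'cx': 275.98799861837534, 'cy': 204.58591314101088, 'dist_coeffs': array([-0.17927688,  0.        ,  0.        ,  0.        ,  0.        ]), 'world_to_cam': array([[-0.84106027, -0.54072263,  0.01538359,  0.48917747],
       [-0.32395519,  0.48070969, -0.8148443 ,  0.21922636],
       [ 0.43320971, -0.69031676, -0.57947572,  0.66495274],
       [ 0.        ,  0.     
[... 1430 characters left out ...]
92), ([252.0, 160.0], 0.88), ([336.0, 129.0], 0.84)] [([160.0, 214.0, 26.0, 26.0], 0.86), ([372.0, 171.0, 25.0, 21.0], 0.78), ([252.0, 162.0, 24.0, 26.0], 0.7), ([337.0, 129.0, 21.0, 26.0], 0.57)]
cone [([218.0, 161.0], 0.73), ([249.0, 261.0], 0.58)] [([217.0, 161.0, 20.0, 26.0], 0.55)]
barrel [([287.0, 168.0], 0.56), ([290.0, 167.0], 0.23)] [([291.0, 163.0, 19.0, 21.0], 0.81)]
rack [([247.0, 262.0], 0.86)] [([249.0, 259.0, 148.0, 44.0], 0.63)]
plinth [([234.0, 165.0], 0.82)] [([235.0, 166.0, 143.0, 42.0], 0.93)]
stall_wheel [([185.0, 157.0], 0.6)] [([183.0, 158.0, 33.0, 34.0], 0.9), ([288.0, 168.0, 32.0, 35.0], 0.28)]
stall_block [([252.0, 163.0], 0.89)] [([255.0, 166.0, 36.0, 35.0], 0.59)]
```

Run:
```python
import cv2
a=cv2.imread("pics/top0.png")[90:310,120:420];cv2.imwrite("pics/topc.png",cv2.resize(a,None,fx=2.6,fy=2.6,interpolation=cv2.INTER_CUBIC))
```

```text
(no output)
```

View pics/side0.png

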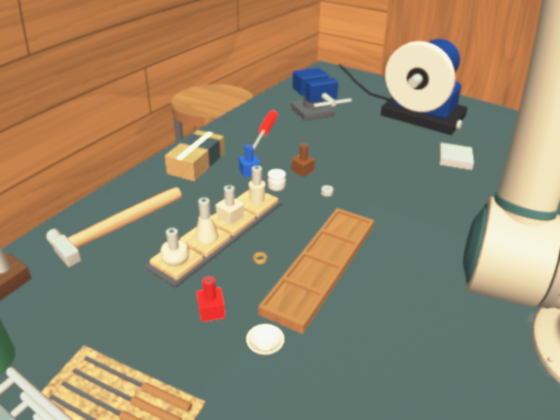

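View pics/topc.png

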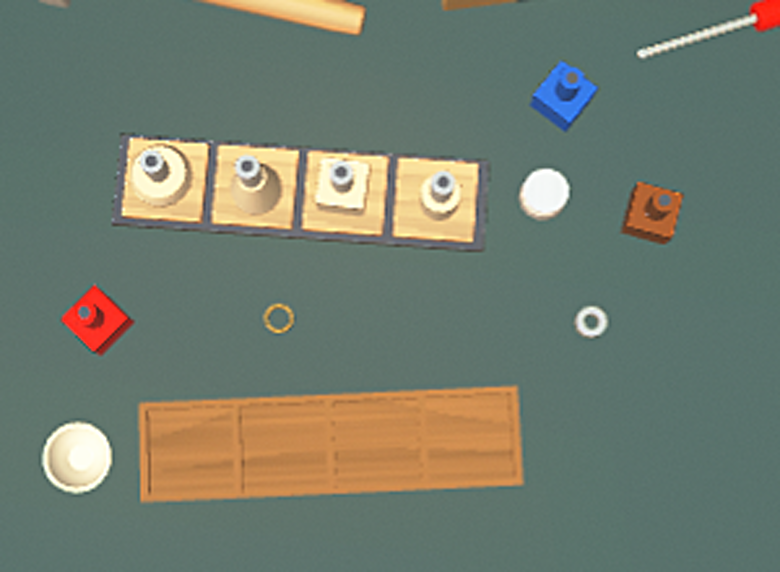

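The top view shows the row left to right: wheel (181,157), cone (217,161), block (252,161), barrel (290,164), with the empty rack nearer at (247,260). There are four block candidates: off-white (252,161), blue (336,129), brown (371,172) and red (157,213). The off-white one on the plinth is the block, because its colour matches and it stands on a stall. The enlarged crop confirms this.

```bash
cat > h.py <<'E'
from rig import manip, optics, finder
import cv2,numpy as np
def cal(n):
    c=optics.get_calibration(n);f=210/np.tan(np.radians(c["fov_y"]/2))
    return np.array([[f,0,c["cx"]],[0,f,c["cy"]],[0,0,1.]]),c["dist_coeffs"],c["world_to_cam"]
def proj(P,c):
    K,d,T=c;return cv2.projectPoints(np.asarray(P,float).reshape(-1,3),cv2.Rodrigues(T[:3,:3])[0],T[:3,3],K,d)[0][:,0]
def ray(uv,c):
    K,d,T=c;p=cv2.undistortPoints(np.asarray(uv,float).reshape(-1,1,2),K,d)[:,0]
    D=np.c_[p,np.ones(len(p))]@T[:3,:3];return -T[:3,:3].T@T[:3,3],D/np.linalg.norm(D,axis=1)[:,None]
def onz(uv,z,c):
    o,D=ray(uv,c);return o+D*((z-o[2])/D[:,2])[:,None]
def tri(obs):  # [(uv,cal)]
    A=np.zeros((3,3));b=np.zeros(3);L=[]
    for uv,c in obs:
        o,D=ray([uv],c);M=np.eye(3)-np.outer(D[0],D[0]);A+=M;b+=M@o;L.append((o,M))
    x=np.linalg.solve(A,b);return x,max(np.linalg.norm(M@(x-o)) for o,M in L)
E
python3 - <<'E'
from h import *
im=cv2.imread("pics/top0.png")
c=cal("top")
for l,z in(("rack",.018),("plinth",.012)):
    optics.get_image("top")
    m=max(finder.silhouettes(l,"top"),key=lambda d:d["p"])["region"].astype(np.uint8)
    r=cv2.minAreaRect(cv2.findNonZero(m));b=onz(cv2.boxPoints(r),z,c);print(l,b.round(3).tolist(),b.mean(0).round(3))
for l in("rack","plinth"):
    print(l,tri([(finder.tip_of(l,"top")[0]["at"],c),(( (322,268) if l=="rack" else (218,239)),cal("side"))]))
print(cal("wrist"))
E
```

```text
rack [[0.476, 0.209, 0.018], [0.493, -0.079, 0.018], [0.419, -0.082, 0.018], [0.402, 0.202, 0.018]] [0.448 0.063 0.018]
plinth [[0.614, 0.234, 0.012], [0.687, 0.232, 0.012], [0.669, -0.059, 0.012], [0.596, -0.053, 0.012]] [0.642 0.089 0.012]
rack (array([ 0.45214893,  0.05904161, -0.00655282]), np.float64(0.00044480636900976254))
plinth (array([ 0.64051503,  0.09601586, -0.00517317]), np.float64(0.0023465665654008277))
(array([[314.75927281,   0.        , 279.30070404],
       [  0.        , 314.75927281, 201.06909362],
       [  0.        ,   0.        ,   1.        ]]), array([-0.03578575,  0.        ,  0.        ,  0.        ,  0.        ]), array([[ 2.92886867e-01, -9.56146900e-01, -6.23793205e-04,
        -5.75033672e-01],
       [-9.14966560e-01, -2.80461791e-01,  2.90133378e-01,
        -3.76063099e-02],
       [-2.77585080e-01, -8.44055060e-02, -9.56986016e-01,
         3.78248994e-01],
       [ 0.00000000e+00,  0.00000000e+00,  0.00000000e+00,
         1.00000000e+00]]))
```

Run:
```python
import numpy as np
psi=.2975;d=np.array([.54-.168,.06+.55,.30-.2385])/15*100
t=(np.pi/2-psi)/15
print(np.degrees(t))
for i in range(15):
    c,s=np.cos(psi),np.sin(psi)
    print(round(d@[c,s,0],2),round(d@[s,-c,0],2),round(-d[2],2));psi+=t
```

```text
4.863633706323868
3.56 -3.16 -0.41
3.82 -2.85 -0.41
4.05 -2.51 -0.41
4.24 -2.16 -0.41
4.41 -1.79 -0.41
4.55 -1.41 -0.41
4.65 -1.02 -0.41
4.72 -0.62 -0.41
4.76 -0.22 -0.41
4.76 0.18 -0.41
4.73 0.59 -0.41
4.66 0.98 -0.41
4.56 1.38 -0.41
4.43 1.76 -0.41
4.26 2.13 -0.41
```

Emit:
servo_tool(increments=[[3.56,-3.16,-0.4,0,0,-4.86,-1],[3.8,-2.85,-0.4,0,0,-4.86,-1],[4.05,-2.5,-0.4,0,0,-4.86,-1],[4.25,-2.15,-0.4,0,0,-4.86,-1],[4.4,-1.8,-0.4,0,0,-4.86,-1]])

```text
clock: 2.5
position: [0.2929, -0.3453, 0.2596]
ee_rot: [0.0, 0.935, 0.354, 0.0]
contact_force: [0.5, 0.3, 0.7]
width: 0.0855
gripper_force: 0.0
```

Emit:
servo_tool(increments=[[4.55,-1.4,-0.4,0,0,-4.86,-1],[4.65,-1.0,-0.4,0,0,-4.86,-1],[4.7,-0.6,-0.4,0,0,-4.86,-1],[4.75,-0.2,-0.4,0,0,-4.86,-1],[4.75,0.2,-0.4,0,0,-4.86,-1]])

```text
clock: 3.0
position: [0.4176, -0.1429, 0.2798]
ee_rot: [0.001, 0.84, 0.543, 0.0]
contact_force: [0.5, 0.0, 0.0]
width: 0.0857
gripper_force: 0.0
```

Emit:
servo_tool(increments=[[4.7,0.6,-0.4,0,0,-4.86,-1],[4.65,1.0,-0.4,0,0,-4.86,-1],[4.55,1.4,-0.4,0,0,-4.86,-1],[4.4,1.75,-0.4,0,0,-4.86,-1],[4.25,2.1,-0.4,0,0,-4.86,-1]])

```text
clock: 3.5
position: [0.542, 0.0594, 0.2996]
ee_rot: [0.0, 0.706, 0.708, 0.0]
contact_force: [-0.1, -0.5, -0.6]
width: 0.0853
gripper_force: 0.0
```

Run:
```python
from h import *
c=cal("wrist");im=optics.get_image("wrist");cv2.imwrite("pics/w1.png",im[:,:,::-1]);np.save("w1.npy",np.array([*c],dtype=object),allow_pickle=True)
for l in("wheel","block","cone","barrel","rack","plinth"):
    print(l,[(np.round(d["at"],1).tolist(),round(d["p"],2)) for d in finder.tip_of(l,"wrist")][:4])
o,_=ray([(279,201)],c);print(o)
```

```text
wheel [([365.6, 52.3], 0.97)]
block [([335.5, 311.3], 0.91), ([276.8, 15.5], 0.85), ([352.9, 167.9], 0.65), ([393.9, 271.0], 0.36)]
cone [([358.3, 116.2], 0.72)]
barrel [([347.0, 219.1], 0.63)]
rack [([212.2, 158.6], 0.93)]
plinth [([357.4, 135.1], 0.86)]
[0.5418603  0.1332358  0.43280411]
```

View pics/w1.png

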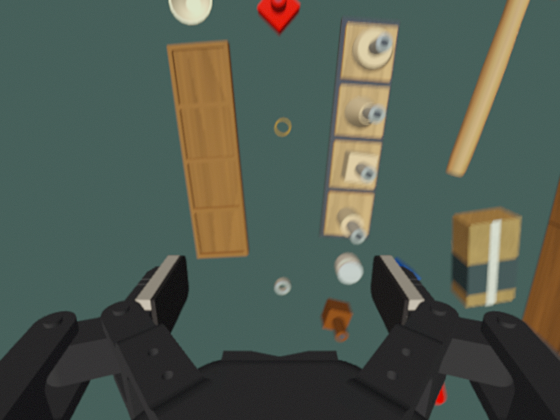

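Run:
```python
from h import *
cw=tuple(np.load("w1.npy",allow_pickle=True));cw=[np.array(x,float) for x in cw];ct=cal("top");cs=cal("side")
S={}
for n,c,box in(("w1",cw,(160,35,255,265)),("top0",ct,(165,230,330,290))):
    hsv=cv2.cvtColor(cv2.imread(f"pics/{n}.png"),cv2.COLOR_BGR2HSV);x0,y0,x1,y1=box
    m=cv2.inRange(hsv,(5,90,60),(22,255,255));k=np.zeros_like(m);k[y0:y1,x0:x1]=m[y0:y1,x0:x1]
    cn=max(cv2.findContours(k,0,1)[0],key=cv2.contourArea)[:,0].astype(float)
    P=onz(cn,.018,c);r=cv2.minAreaRect((P[:,:2]*1000).astype(np.float32));b=cv2.boxPoints(r)
    print(n,r,b.round(0).tolist());S[n]=b
    cc=proj(np.c_[b/1000,np.full(4,.018)],c);S[n+"p"]=sorted(cc.tolist(),key=lambda p:0)
    S[n]=(b,cc)
# triangulate rack corners
for p,q in zip(S["w1"][0],S["w1"][1]):
    j=np.argmin(np.linalg.norm(S["top0"][0]-p,axis=1));print("corner",tri([(q,cw),(S["top0"][1][j],ct)]))
T=dict(wheel=((383,43),(178.1,151.5),(172,232)),cone=((377,113),(215,153.5),(204,201)),block=((369,173),(251.5,156.2),(229,189)),barrel=((357,236),(290.4,160),(257,170)))
for l,(a,b,s) in T.items():
    x,e=tri([(a,cw),(b,ct),(s,cs)]);y,e2=tri([(a,cw),(b,ct)]);print(l,x.round(4),round(e,4),y.round(4),round(e2,4))
im=cv2.imread("pics/w1.png")[10:260,300:410];cv2.imwrite("pics/w1c.png",cv2.resize(im[:130],None,fx=4.5,fy=4.5,interpolation=3));
cv2.imwrite("pics/w1d.png",cv2.resize(np.hstack([im[:125],im[125:250]]),None,fx=3.6,fy=4.5 if 0 else 3.6,interpolation=3))
```

```text
w1 ((451.3147888183594, 65.10604858398438), (75.93106079101562, 285.96673583984375), 3.5734705924987793) [[405.0, 205.0], [422.0, -80.0], [498.0, -75.0], [480.0, 210.0]]
top0 ((448.3094787597656, 62.60737609863281), (74.20187377929688, 286.0326232910156), 3.35205078125) [[403.0, 203.0], [420.0, -82.0], [494.0, -78.0], [477.0, 208.0]]
corner (array([0.40284838, 0.20523393, 0.01279065]), np.float64(0.0011014359672006156))
corner (array([ 0.42000012, -0.08330157,  0.0110217 ]), np.float64(0.00040865054033612614))
corner (array([ 0.49578615, -0.07959942,  0.00798673]), np.float64(0.0014286084145655614))
corner (array([0.4779861 , 0.21167735, 0.00251874]), np.float64(0.0013498139460667196))
wheel [0.6508 0.1964 0.073 ] 0.0016 [0.6503 0.1961 0.0742] 0.0015
cone [0.6435 0.1245 0.0935] 0.0025 [0.6505 0.1257 0.0669] 0.0016
block [0.6437 0.0572 0.0793] 0.0032 [0.6485 0.0556 0.0598] 0.0022
barrel [ 0.6356 -0.0177  0.0831] 0.0015 [ 0.6368 -0.019   0.077 ] 0.0009
```

View pics/w1d.png

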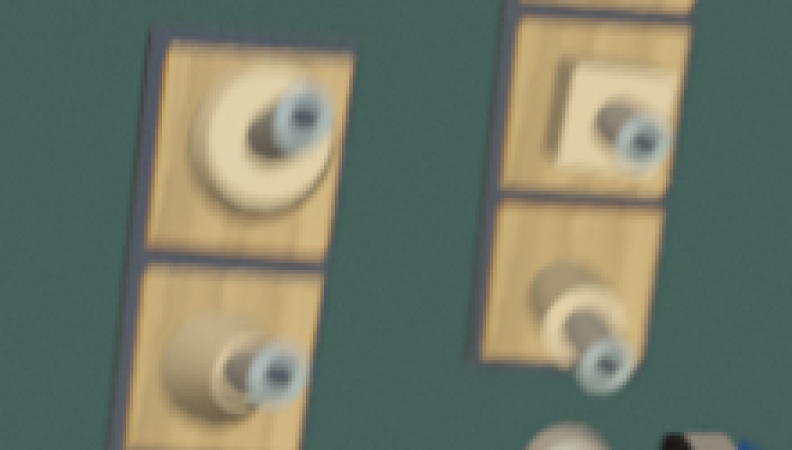

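Run:
```python
from h import *
cw=[np.array(x,float) for x in np.load("w1.npy",allow_pickle=True)];ct=cal("top");cs=cal("side")
T=dict(wheel=((384.4,42.8),(178.1,151.5),(172,232),.074),cone=((376.9,114.2),(215,153.5),(204,201),.094),block=((368.3,174.4),(251.5,156.2),(229,189),.082),barrel=((357.8,236.7),(290.4,160),(257,170),.088))
for l,(a,b,s,z) in T.items():
    print(l,*[onz([p],z,c)[0,:2].round(4) for p,c in((a,cw),(b,ct),(s,cs))],tri([(a,cw),(b,ct),(s,cs)])[0].round(3))
```

```text
wheel [0.6518 0.1978] [0.6504 0.1946] [0.6504 0.1974] [0.651 0.196 0.073]
cone [0.6439 0.1257] [0.6425 0.1221] [0.6433 0.1246] [0.644 0.124 0.093]
block [0.6436 0.059 ] [0.6411 0.0545] [0.6421 0.0593] [0.644 0.057 0.079]
barrel [ 0.6357 -0.0152] [ 0.6334 -0.0186] [ 0.632 -0.012] [ 0.636 -0.018  0.083]
```

The picked order is wheel, cone, block, barrel (left to right). I'll start with the wheel, with the fingers closing along world x so they stay clear of the neighbours.

Emit:
servo_tool(increments=[[2.75,2.2,3,0,0,0,-1],[2.75,2.2,3,0,0,0,-1],[2.75,2.2,3,0,0,0,-1],[2.75,2.2,3,0,0,0,-1],[2.7,2.1,3,0,0,0,-1]])

```text
clock: 4.35
position: [0.6512, 0.1933, 0.1485]
ee_rot: [0.0, 0.709, 0.706, 0.0]
contact_force: [0.4, -0.2, 0.4]
width: 0.0854
gripper_force: 0.0
```

Run:
```python
from h import *
s=manip.get_state();c=cal("wrist");im=optics.get_image("wrist")
# predicted stub top and foot for wheel estimate, tool axis point at stub-top height
P=[[.651,.1965,.074],[s["position"][0],s["position"][1],.074]]
print(s["position"],proj(P,c))
v=im[:,:,::-1].copy()
for p,k in zip(proj(P,c),((0,0,255),(0,255,0))): cv2.drawMarker(v,tuple(int(round(t)) for t in p),k,0,8,1)
cv2.imwrite("pics/w2.png",v)
```

```text
[0.65121463 0.19332289 0.14850952] [[278.75803926 211.69998043]
 [279.08545011 216.00085926]]
```

View pics/w2.png

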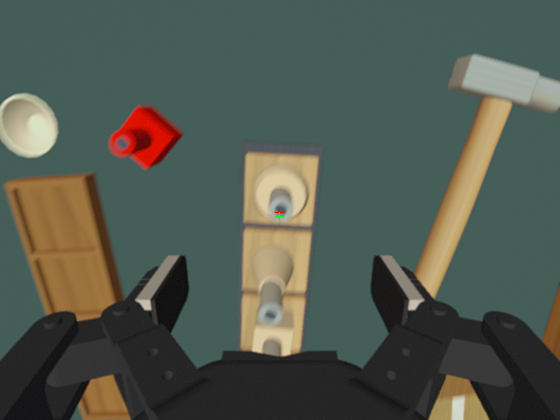

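The wheel's stub end shows at (280,211), which matches the prediction of (279,212). I'll shift 3.5 mm in +y and go down.

Emit:
servo_tool(increments=[[0.35,0,2,0,0,0,-1],[0,0,2.5,0,0,0,-1],[0,0,2.5,0,0,0,-1],[0,0,1.5,0,0,0,-1],[0,0,1.0,0,0,0,-1]])

```text
clock: 4.9
position: [0.6496, 0.1957, 0.0531]
ee_rot: [-0.001, 0.709, 0.706, -0.001]
contact_force: [0.4, -0.1, 0.1]
width: 0.0851
gripper_force: 0.0
```

Emit:
servo_tool(increments=[[0,0,0,0,0,0,0.5],[0,0,0,0,0,0,0.5],[0,0,0,0,0,0,1],[0,0,0,0,0,0,1],[0,0,0,0,0,0,1]], squeeze=40)

```text
clock: 5.4
position: [0.6512, 0.198, 0.0554]
ee_rot: [0.001, 0.708, 0.707, 0.001]
contact_force: [-0.7, -0.1, 0.7]
width: 0.0167
gripper_force: 38.9
```

Emit:
servo_tool(increments=[[0,0,0,0,0,0,1],[0,0,0,0,0,0,1],[0,0,0,0,0,0,1],[0,0,0,0,0,0,1],[0,0,0,0,0,0,1]])

```text
clock: 5.9
position: [0.6512, 0.1979, 0.0554]
ee_rot: [0.001, 0.708, 0.707, 0.001]
contact_force: [-0.4, -0.2, 4.9]
width: 0.0165
gripper_force: 39.4
```

Emit:
servo_tool(increments=[[0,0,-3,0,0,0,1],[0,0,-5,0,0,0,1],[-1.5,-1.2,-1,0,0,0,1],[-3,-2.4,0,0,0,0,1],[-3.9,-3.2,0,0,0,0,1]])

```text
clock: 6.4
position: [0.5824, 0.1142, 0.144]
ee_rot: [0.0, 0.707, 0.707, 0.0]
contact_force: [-0.3, -1.3, -1.1]
width: 0.0165
gripper_force: 39.3
```

Emit:
servo_tool(increments=[[-3.9,-3.2,0,0,0,0,1],[-3.9,-3.2,0,0,0,0,1],[-3.9,-3.2,0,0,0,0,1],[-2.7,-2.2,0,0,0,0,1],[-1,-0.9,2,0,0,0,1]])

```text
clock: 6.9
position: [0.4544, -0.0407, 0.1253]
ee_rot: [0.001, 0.708, 0.706, 0.0]
contact_force: [1.3, 0.2, -1.1]
width: 0.0166
gripper_force: 39.3
```

```bash
cat > look.py <<'E'
from h import *
import sys
def look(name):
    s=manip.get_state();c=cal("wrist");im=optics.get_image("wrist");p=s["position"]
    C=np.array([.450,.064]);y=3.46*np.pi/180;v=im[:,:,::-1].copy()
    for k in(-.105,-.035,.035,.105):
        b=C+k*np.array([-np.sin(y),np.cos(y)])
        q=[[*(b+np.array([[np.cos(y),-np.sin(y)],[np.sin(y),np.cos(y)]])@[sx*.032,sy*.032]),.018] for sx,sy in((-1,-1),(1,-1),(1,1),(-1,1))]
        cv2.polylines(v,[proj(q,c).round().astype(int)],True,(0,0,255),1);print(k,b.round(4),"cm dxtool",((b-p[:2])*100).round(2)[::-1])
    cv2.imwrite(f"pics/{name}.png",v[80:360,120:450]);print(p.round(4),s["ee_rot"].round(4),s["contact_force"].round(1))
    cv2.imwrite(f"pics/{name}.png",cv2.resize(v[60:360,60:460],None,fx=2,fy=2,interpolation=3))
look(sys.argv[1])
E
python3 look.py w3
```

```text
-0.105 [ 0.4563 -0.0408] cm dxtool [-0.01  0.19]
-0.035 [0.4521 0.0291] cm dxtool [ 6.98 -0.23]
0.035 [0.4479 0.0989] cm dxtool [13.97 -0.66]
0.105 [0.4437 0.1688] cm dxtool [20.95 -1.08]
[ 0.4544 -0.0407  0.1253] [1.500e-03 7.085e-01 7.057e-01 2.000e-04] [ 1.3  0.2 -1.1]
```

View pics/w3.png

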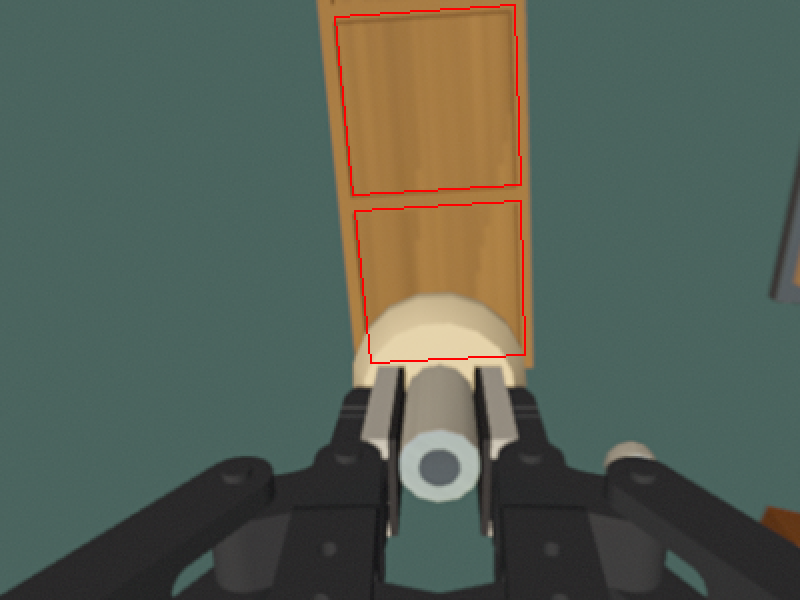

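The wheel is held upright over the rightmost bay, and the drawn bay outlines lie on the real ribs. I'll lower it.

Emit:
servo_tool(increments=[[0,0.15,2.5,0,0,0,1],[0,0,2.5,0,0,0,1],[0,0,1.3,0,0,0,1],[0,0,0.6,0,0,0,1],[0,0,0.3,0,0,0,1]])

```text
clock: 7.45
position: [0.4573, -0.0381, 0.0517]
ee_rot: [-0.001, 0.708, 0.707, -0.0]
contact_force: [0.1, -0.2, -1.6]
width: 0.0167
gripper_force: 39.3
```

Emit:
servo_tool(increments=[[0,0,0.1,0,0,0,1],[0,0,0.1,0,0,0,1],[0,0,0,0,0,0,1],[0,0,0,0,0,0,1],[0,0,0,0,0,0,1]])

```text
clock: 7.95
position: [0.4579, -0.0385, 0.0506]
ee_rot: [0.0, 0.708, 0.707, 0.0]
contact_force: [-0.5, 0.2, -0.8]
width: 0.0165
gripper_force: 39.3
```

Emit:
servo_tool(increments=[[-0.15,-0.1,0.1,0,0,0,1],[0,0,0.1,0,0,0,1],[0,0,0,0,0,0,1],[0,0,0,0,0,0,1],[0,0,0,0,0,0,1]])

```text
clock: 8.45
position: [0.4568, -0.0403, 0.0493]
ee_rot: [0.0, 0.708, 0.707, 0.0]
contact_force: [-1.3, 0.0, 9.1]
width: 0.0169
gripper_force: 40.5
```

Emit:
servo_tool(increments=[[0,0,-0.1,0,0,0,0.3],[0,0,0,0,0,0,-0.2],[0,0,0,0,0,0,-1],[0,0,0,0,0,0,-1],[0,0,-1.5,0,0,0,-1]])

```text
clock: 8.95
position: [0.4551, -0.0396, 0.0629]
ee_rot: [-0.002, 0.708, 0.706, -0.001]
contact_force: [-0.4, -0.4, 0.9]
width: 0.0846
gripper_force: 0.0
```

Emit:
servo_tool(increments=[[0,0,-3,0,0,0,-1],[0,0,-4,0,0,0,-1],[1.5,1.7,-3.5,0,0,0,-1],[3,3.4,0,0,0,0,-1],[3.3,3.7,0,0,0,0,-1]])

```text
clock: 9.45
position: [0.5462, 0.0381, 0.1711]
ee_rot: [0.002, 0.708, 0.706, 0.001]
contact_force: [0.5, -1.1, -0.1]
width: 0.0852
gripper_force: 0.0
```

Emit:
servo_tool(increments=[[3.3,3.7,0,0,0,0,-1],[3.0,3.4,0,0,0,0,-1],[1.8,2.1,0,0,0,0,-1],[0.65,0.7,0,0,0,0,-1],[0,0,0,0,0,0,-1]])

```text
clock: 9.95
position: [0.6441, 0.1258, 0.1683]
ee_rot: [-0.0, 0.707, 0.707, -0.001]
contact_force: [-0.7, -0.2, -0.3]
width: 0.0854
gripper_force: 0.0
```

```bash
cat > chk.py <<'E'
from h import *
import sys
def run(name,top,head):
    s=manip.get_state();c=cal("wrist");im=optics.get_image("wrist")[:,:,::-1].copy()
    a=proj([top],c)[0];cv2.drawMarker(im,tuple(a.round().astype(int)),(0,0,255),0,8,1);print("pred",a,s["position"].round(4))
    t=optics.get_image("top")[:,:,::-1].copy();ct=cal("top")
    C=np.array([.4483,.0626]) ;y=3.46*np.pi/180
    for k in(-.105,-.035,.035,.105):
        b=C+k*np.array([-np.sin(y),np.cos(y)]);R=np.array([[np.cos(y),-np.sin(y)],[np.sin(y),np.cos(y)]])
        q=[[*(b+R@[sx*.032,sy*.032]),.018] for sx,sy in((-1,-1),(1,-1),(1,1),(-1,1))]
        q=proj(q,ct)-[165,135]
        S=3
        big=cv2.resize(t[135:305,165:335],None,fx=S,fy=S,interpolation=3) if k==-.105 else big
        cv2.polylines(big,[(q*S).round().astype(int)],True,(0,0,255),1)
    u=cv2.resize(im[100:340,200:360],(340,510),interpolation=3)
    cv2.imwrite(f"pics/{name}.png",np.hstack([big[:,:450],u]))
    for d in finder.tip_of(head,"top")[:3]: print(head,onz([d["at"]],.012,ct)[0].round(4),round(d["p"],2))
n,x,y,z,h=sys.argv[1:];run(n,[float(x),float(y),float(z)],h)
E
python3 chk.py w4 .6435 .1255 .094 wheel
```

```text
pred [278.37659895 216.56075405] [0.6441 0.1258 0.1683]
wheel [ 0.4604 -0.0347  0.012 ] 0.61
```

View pics/w4.png

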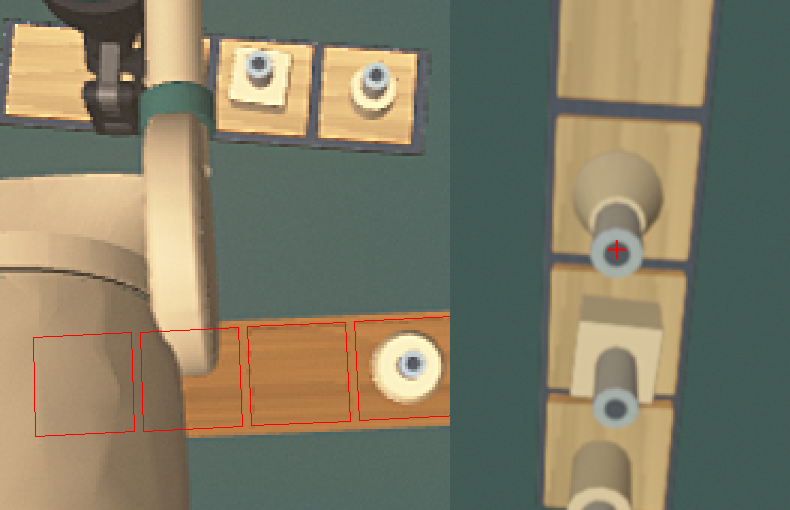

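The wheel sits centred in the rightmost bay: disc at (407,367), bay centre about (407,370) in the crop. The cone's stub end matches its marker, so I'll pick the cone.

Emit:
servo_tool(increments=[[0,0,2,0,0,0,-1],[0,0,2.8,0,0,0,-1],[0,0,2.5,0,0,0,-1],[0,0,1.4,0,0,0,-1],[0,0,0.6,0,0,0,-1]])

```text
clock: 10.6
position: [0.6425, 0.1242, 0.0751]
ee_rot: [-0.001, 0.708, 0.706, -0.001]
contact_force: [-0.3, -0.7, -0.1]
width: 0.0856
gripper_force: 0.0
```

Emit:
servo_tool(increments=[[0,0,0,0,0,0,0.5],[0,0,0,0,0,0,0.5],[0,0,0,0,0,0,1],[0,0,0,0,0,0,1],[0,0,0,0,0,0,1]], squeeze=40)

```text
clock: 11.1
position: [0.6444, 0.1253, 0.0771]
ee_rot: [0.0, 0.708, 0.707, 0.0]
contact_force: [-0.8, 1.0, 2.6]
width: 0.0167
gripper_force: 38.9
```

Emit:
servo_tool(increments=[[0,0,-1,0,0,0,1],[0,0,-3,0,0,0,1],[0,0,-4,0,0,0,1],[0,-0.5,-2,0,0,0,1],[-0.8,-1.5,0,0,0,0,1]])

```text
clock: 11.6
position: [0.6275, 0.1182, 0.1812]
ee_rot: [0.003, 0.707, 0.707, 0.004]
contact_force: [0.2, -0.7, -0.9]
width: 0.0166
gripper_force: 39.2
```

Emit:
servo_tool(increments=[[-1.9,-3.6,0,0,0,0,1],[-2,-4,0,0,0,0,1],[-2,-4,0,0,0,0,1],[-1.9,-3.7,0,0,0,0,1],[-1.0,-1.9,1,0,0,0,1]])

```text
clock: 12.1
position: [0.4491, 0.0287, 0.1677]
ee_rot: [0.001, 0.708, 0.706, 0.0]
contact_force: [0.6, 0.5, -1.0]
width: 0.0167
gripper_force: 39.2
```

Emit:
servo_tool(increments=[[0,0,2.5,0,0,0,1],[0,0,3,0,0,0,1],[0,0,2.5,0,0,0,1],[0,0,0.5,0,0,0,1],[0,0,0,0,0,0,1]])

```text
clock: 12.6
position: [0.4516, 0.0295, 0.0813]
ee_rot: [-0.0, 0.708, 0.707, -0.0]
contact_force: [0.4, 0.9, -0.9]
width: 0.0165
gripper_force: 39.2
```

Emit:
servo_tool(increments=[[0,0.05,0.4,0,0,0,1],[0,0,0.3,0,0,0,1],[0,0,0.2,0,0,0,1],[0,0,0.1,0,0,0,1],[0,0,0,0,0,0,1]])

```text
clock: 13.1
position: [0.4523, 0.0295, 0.0714]
ee_rot: [0.0, 0.708, 0.707, 0.0]
contact_force: [-0.3, 0.6, -0.7]
width: 0.0164
gripper_force: 39.2
```

Emit:
servo_tool(increments=[[0,0,0.1,0,0,0,1],[0,0,0,0,0,0,1],[0,0,0,0,0,0,1],[0,0,0,0,0,0,1],[0,0,0,0,0,0,1]])

```text
clock: 13.6
position: [0.4525, 0.0295, 0.071]
ee_rot: [0.0, 0.708, 0.707, 0.0]
contact_force: [-1.8, 0.2, 4.5]
width: 0.0167
gripper_force: 39.9
```

Emit:
servo_tool(increments=[[0,0,0,0,0,0,0.3],[0,0,0,0,0,0,-0.2],[0,0,0,0,0,0,-1],[0,0,0,0,0,0,-1],[0,0,-1.5,0,0,0,-1]])

```text
clock: 14.1
position: [0.4507, 0.0296, 0.084]
ee_rot: [-0.002, 0.708, 0.706, -0.001]
contact_force: [0.1, -0.1, 0.3]
width: 0.0846
gripper_force: 0.0
```

Emit:
servo_tool(increments=[[0,0,-3,0,0,0,-1],[0,0,-4,0,0,0,-1],[0.3,1.5,-1,0,0,0,-1],[0.5,3.5,0,0,0,0,-1],[0.5,4,0,0,0,0,-1]])

```text
clock: 14.6
position: [0.5427, 0.0425, 0.1663]
ee_rot: [0.001, 0.708, 0.706, 0.0]
contact_force: [1.3, -0.3, 0.9]
width: 0.0856
gripper_force: 0.0
```

Emit:
servo_tool(increments=[[0.6,4,0,0,0,0,-1],[0.5,3.5,0,0,0,0,-1],[0.4,1.9,0,0,0,0,-1],[0,0.6,0,0,0,0,-1],[0,0,0,0,0,0,-1]])

```text
clock: 15.1
position: [0.6423, 0.0571, 0.1645]
ee_rot: [-0.0, 0.708, 0.707, -0.001]
contact_force: [0.2, -0.3, 0.4]
width: 0.085
gripper_force: 0.0
```

```bash
python3 chk.py w5 .643 .0575 .082 cone
```

```text
pred [280.31470966 211.79623613] [0.6423 0.0571 0.1645]
cone [0.6447 0.1242 0.012 ] 0.21
```

View pics/w5.png

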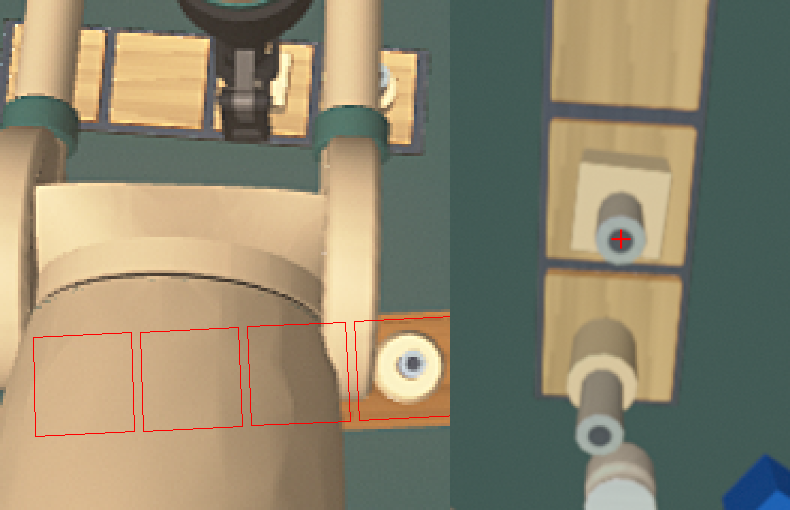

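The block's stub end is right under its marker. The top camera's view of the cone is hidden by the arm, so I'll check that later. Now I'll pick the off-white block.

Emit:
servo_tool(increments=[[0,0,2,0,0,0,-1],[0,0,3,0,0,0,-1],[0,0,3,0,0,0,-1],[0,0,1.6,0,0,0,-1],[0,0,0.6,0,0,0,-1]])

```text
clock: 15.75
position: [0.6398, 0.057, 0.0617]
ee_rot: [-0.001, 0.708, 0.706, -0.002]
contact_force: [-0.2, 0.5, 0.5]
width: 0.0853
gripper_force: 0.0
```

Emit:
servo_tool(increments=[[0,0,0,0,0,0,0.5],[0,0,0,0,0,0,0.5],[0,0,0,0,0,0,1],[0,0,0,0,0,0,1],[0,0,0,0,0,0,1]], squeeze=40)

```text
clock: 16.25
position: [0.6428, 0.0572, 0.0643]
ee_rot: [0.001, 0.708, 0.707, 0.001]
contact_force: [-0.5, 0.2, 3.0]
width: 0.0165
gripper_force: 39.0
```

Emit:
servo_tool(increments=[[0,0,-1,0,0,0,1],[0,0,-3,0,0,0,1],[0,0,-4,0,0,0,1],[0,-0.5,-2,0,0,0,1],[0.5,-1.5,0,0,0,0,1]])

```text
clock: 16.75
position: [0.6261, 0.0617, 0.1681]
ee_rot: [0.004, 0.708, 0.706, 0.003]
contact_force: [-0.1, -0.8, -0.9]
width: 0.0165
gripper_force: 39.1
```

Emit:
servo_tool(increments=[[0.8,-3.6,0,0,0,0,1],[0.8,-4,0,0,0,0,1],[0.8,-4,0,0,0,0,1],[0.8,-3.9,0,0,0,0,1],[0.5,-2.0,1,0,0,0,1]])

```text
clock: 17.25
position: [0.4444, 0.1, 0.1545]
ee_rot: [0.0, 0.708, 0.707, 0.0]
contact_force: [0.9, -0.4, -0.3]
width: 0.0166
gripper_force: 39.2
```

Emit:
servo_tool(increments=[[0,0,2.5,0,0,0,1],[0,0,3,0,0,0,1],[0,0,2.5,0,0,0,1],[0,0,0.5,0,0,0,1],[0,0,0,0,0,0,1]])

```text
clock: 17.75
position: [0.4472, 0.0995, 0.0682]
ee_rot: [-0.0, 0.708, 0.707, -0.001]
contact_force: [-0.1, 0.1, -0.5]
width: 0.0164
gripper_force: 39.2
```

Emit:
servo_tool(increments=[[0,0.05,0.4,0,0,0,1],[0,0,0.3,0,0,0,1],[0,0,0.2,0,0,0,1],[0,0,0.1,0,0,0,1],[0,0,0,0,0,0,1]])

```text
clock: 18.25
position: [0.448, 0.0995, 0.0584]
ee_rot: [0.0, 0.708, 0.706, 0.0]
contact_force: [-0.7, -0.6, -1.2]
width: 0.0166
gripper_force: 39.2
```

Emit:
servo_tool(increments=[[0,0,0.1,0,0,0,1],[0,0,0,0,0,0,1],[0,0,0,0,0,0,1],[0,0,0,0,0,0,1],[0,0,0,0,0,0,1]])

```text
clock: 18.75
position: [0.448, 0.0995, 0.0583]
ee_rot: [0.0, 0.708, 0.707, 0.0]
contact_force: [-1.6, -0.6, 8.2]
width: 0.0162
gripper_force: 40.1
```

Emit:
servo_tool(increments=[[0,0,0,0,0,0,0.3],[0,0,0,0,0,0,-0.2],[0,0,0,0,0,0,-1],[0,0,0,0,0,0,-1],[0,0,-1.5,0,0,0,-1]])

```text
clock: 19.25
position: [0.4463, 0.0994, 0.0709]
ee_rot: [-0.001, 0.708, 0.707, -0.002]
contact_force: [0.1, 0.2, -0.0]
width: 0.085
gripper_force: 0.0
```

Emit:
servo_tool(increments=[[0,0,-3.5,0,0,0,-1],[0,0,-4.5,0,0,0,-1],[-0.8,1.5,-1.5,0,0,0,-1],[-2.2,3.5,0,0,0,0,-1],[-2.4,3.8,0,0,0,0,-1]])

```text
clock: 19.75
position: [0.5366, 0.0454, 0.1686]
ee_rot: [0.001, 0.707, 0.707, 0.001]
contact_force: [0.9, -0.3, -0.1]
width: 0.0852
gripper_force: 0.0
```

Emit:
servo_tool(increments=[[-2.4,3.8,0,0,0,0,-1],[-2.2,3.5,0,0,0,0,-1],[-1.3,1.9,0,0,0,0,-1],[-0.3,0.6,0,0,0,0,-1],[0,0,0,0,0,0,-1]])

```text
clock: 20.25
position: [0.6336, -0.0169, 0.1664]
ee_rot: [-0.001, 0.708, 0.706, -0.0]
contact_force: [-0.0, 0.5, 0.7]
width: 0.0855
gripper_force: 0.0
```

```bash
python3 chk.py w6 .6345 -.0165 .088 block
```

```text
pred [280.50055295 213.63727796] [ 0.6336 -0.0169  0.1664]
block [0.5356 0.239  0.012 ] 0.78
block [ 0.7137 -0.1189  0.012 ] 0.76
```

View pics/w6.png

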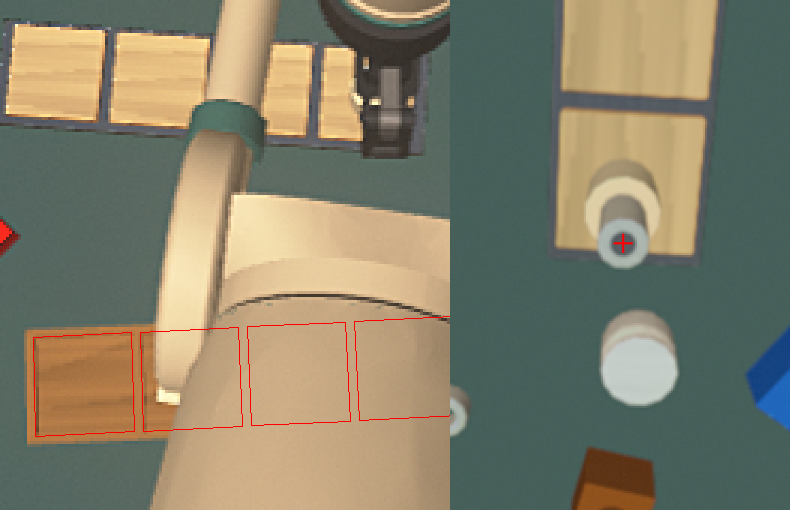

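The barrel's stub end is under its marker.

Emit:
servo_tool(increments=[[0,0,2,0,0,0,-1],[0,0,3,0,0,0,-1],[0,0,2.8,0,0,0,-1],[0,0,1.4,0,0,0,-1],[0,0,0.6,0,0,0,-1]])

```text
clock: 20.9
position: [0.6322, -0.016, 0.0682]
ee_rot: [-0.001, 0.707, 0.707, -0.001]
contact_force: [0.2, -1.0, -0.3]
width: 0.0856
gripper_force: 0.0
```

Emit:
servo_tool(increments=[[0,0,0,0,0,0,0.5],[0,0,0,0,0,0,0.5],[0,0,0,0,0,0,1],[0,0,0,0,0,0,1],[0,0,0,0,0,0,1]], squeeze=40)

```text
clock: 21.4
position: [0.6343, -0.0169, 0.0702]
ee_rot: [0.001, 0.708, 0.706, 0.0]
contact_force: [-1.1, 0.0, 1.5]
width: 0.0165
gripper_force: 38.9
```

Emit:
servo_tool(increments=[[0,0,-1,0,0,0,1],[0,0,-3,0,0,0,1],[0,0,-4,0,0,0,1],[0.5,-0.5,-2,0,0,0,1],[1.5,-1.5,0,0,0,0,1]])

```text
clock: 21.9
position: [0.6174, 0.002, 0.174]
ee_rot: [0.004, 0.708, 0.706, 0.003]
contact_force: [-0.0, 0.7, -1.7]
width: 0.0166
gripper_force: 39.2
```

Emit:
servo_tool(increments=[[3,-3,0,0,0,0,1],[3.3,-3.4,0,0,0,0,1],[3.3,-3.4,0,0,0,0,1],[3.3,-3.4,0,0,0,0,1],[2.4,-2.5,0,0,0,0,1]])

```text
clock: 22.4
position: [0.4544, 0.158, 0.1698]
ee_rot: [-0.0, 0.708, 0.707, -0.0]
contact_force: [1.3, 0.6, -0.8]
width: 0.017
gripper_force: 39.2
```

Emit:
servo_tool(increments=[[1.2,-1.3,1,0,0,0,1],[0,0,3,0,0,0,1],[0,0,3.2,0,0,0,1],[0,0,2.0,0,0,0,1],[0,0,0.3,0,0,0,1]])

```text
clock: 22.9
position: [0.4421, 0.1682, 0.0727]
ee_rot: [-0.001, 0.708, 0.707, -0.002]
contact_force: [-0.8, -0.5, -1.4]
width: 0.0169
gripper_force: 39.2
```

Emit:
servo_tool(increments=[[0,0,0.2,0,0,0,1],[0,0,0,0,0,0,1],[0,0,0,0,0,0,1],[0,0,0,0,0,0,1],[0,0,0,0,0,0,1]])

```text
clock: 23.4
position: [0.4445, 0.1686, 0.0729]
ee_rot: [0.0, 0.708, 0.706, 0.001]
contact_force: [-0.0, -0.0, -0.4]
width: 0.0168
gripper_force: 39.2
```

Emit:
servo_tool(increments=[[0,-0.05,0.4,0,0,0,1],[0,0,0.2,0,0,0,1],[0,0,0.2,0,0,0,1],[0,0,0.1,0,0,0,1],[0,0,0,0,0,0,1]])

```text
clock: 23.9
position: [0.4435, 0.1685, 0.0641]
ee_rot: [0.0, 0.708, 0.707, -0.0]
contact_force: [-1.7, -0.5, 7.5]
width: 0.017
gripper_force: 40.3
```

Emit:
servo_tool(increments=[[0,0,0,0,0,0,1],[0,0,0,0,0,0,1],[0,0,0,0,0,0,1],[0,0,0,0,0,0,1],[0,0,0,0,0,0,1]])

```text
clock: 24.4
position: [0.4435, 0.1685, 0.0641]
ee_rot: [0.0, 0.708, 0.707, 0.0]
contact_force: [-2.0, -0.9, 8.1]
width: 0.0167
gripper_force: 40.3
```

Emit:
servo_tool(increments=[[0,0,0,0,0,0,0.3],[0,0,0,0,0,0,-0.2],[0,0,0,0,0,0,-1],[0,0,0,0,0,0,-1],[0,0,-1.5,0,0,0,-1]])

```text
clock: 24.9
position: [0.442, 0.1681, 0.0768]
ee_rot: [-0.001, 0.708, 0.707, -0.002]
contact_force: [-0.1, 0.1, -0.1]
width: 0.085
gripper_force: 0.0
```

Emit:
servo_tool(increments=[[0,0,-3.5,0,0,0,-1],[0,0,-4.5,0,0,0,-1],[-1,0,-4,0,0,0,-1],[-3,0,-1,0,0,0,-1],[-4,0,0,0,0,0,-1]])

```text
clock: 25.4
position: [0.4452, 0.0888, 0.2109]
ee_rot: [0.002, 0.707, 0.708, 0.002]
contact_force: [-0.0, -0.3, -0.6]
width: 0.085
gripper_force: 0.0
```

Emit:
servo_tool(increments=[[-4.5,0,0,0,0,0,-1],[-4.5,0,0,0,0,0,-1],[-4.5,0,0,0,0,0,-1],[-4.5,0,0,0,0,0,-1],[-4.5,0,0,0,0,0,-1]])

```text
clock: 25.9
position: [0.4427, -0.1382, 0.2083]
ee_rot: [0.0, 0.708, 0.706, 0.0]
contact_force: [0.4, -0.0, -0.4]
width: 0.0856
gripper_force: 0.0
```

Emit:
servo_tool(increments=[[-4.5,0,0,0,0,0,-1],[-4.5,0,0,0,0,0,-1],[-4.5,0,0,0,0,0,-1],[-3,0,0,0,0,0,-1],[0,0,0,0,0,0,-1]])

```text
clock: 26.4
position: [0.4428, -0.3058, 0.2077]
ee_rot: [0.001, 0.709, 0.705, -0.001]
contact_force: [-0.4, 0.1, 1.2]
width: 0.0849
gripper_force: 0.0
```

Run:
```python
from h import *
out=[]
for n,b in(("top",(150,230,345,300)),("side",(225,180,390,335))):
    im=optics.get_image(n)[:,:,::-1].copy();c=cal(n);x0,y0,x1,y1=b
    S=4 if n=="top" else 3
    big=cv2.resize(im[y0:y1,x0:x1],None,fx=S,fy=S,interpolation=3)
    y=3.46*np.pi/180;R=np.array([[np.cos(y),-np.sin(y)],[np.sin(y),np.cos(y)]])
    C=np.array([.4483,.0626] if n=="top" else [.450,.064])
    for k,l,h in((-.105,"wheel",.056),(-.035,"cone",.076),(.035,"block",.064),(.105,"barrel",.07)):
        bb=C+R@[0,k];q=[[*(bb+R@[sx*.032,sy*.032]),.018] for sx,sy in((-1,-1),(1,-1),(1,1),(-1,1))]
        f=lambda P:((proj(P,c)-[x0,y0]+.5)*S).round().astype(int)
        cv2.polylines(big,[f(q)],True,(0,0,255),1)
        cv2.drawMarker(big,tuple(f([[*bb,.012+h]])[0].tolist()),(0,0,255),0,10,1)
        print(n,l,[(((onz([d["at"]],.012,c)[0,:2]-bb)@R*1000).round(1),round(d["p"],2)) for d in finder.tip_of(l,n)[:5]])
    cv2.imwrite(f"pics/fin_{n}.png",big)
```

```text
top wheel [(array([4.2, 2.3]), 0.8)]
top cone [(array([2.8, 0. ]), 0.83)]
top block [(array([ 252.4, -228.8]), 0.95), (array([ 2.1, -0.3]), 0.86), (array([ 163.9, -285.7]), 0.83), (array([101.7, 133.7]), 0.83)]
top barrel [(array([-4.1, -1.5]), 0.61)]
side wheel [(array([ 8.6, -1.7]), 0.7)]
side cone [(array([ 5.3, -3.2]), 0.97)]
side block [(array([ 249.8, -223.4]), 0.96), (array([ 160.9, -276.3]), 0.95), (array([ 96.2, 143.5]), 0.89), (array([ 4.5, -7.1]), 0.68)]
side barrel [(array([ 1.4, -2. ]), 0.85)]
```

View pics/fin_top.png

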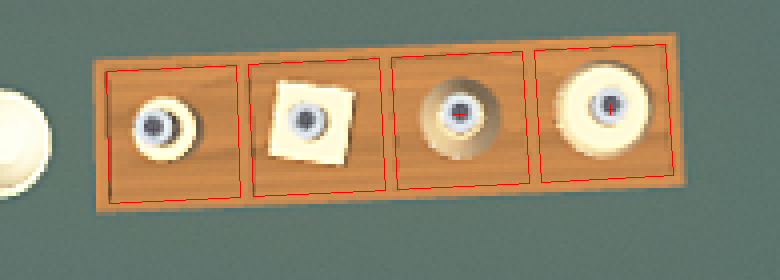

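View pics/fin_side.png

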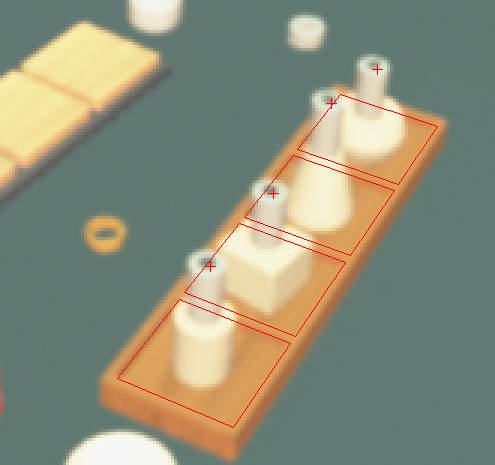

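From above, each stub end lies on its predicted centre mark: barrel (152,128), block (307,121), cone (459,113), wheel (609,104). The side view shows all four upright, each in its own bay, with the arm well clear.

```bash
python3 -c "
from rig import manip
print(manip.sign_off())"
```

```text
the job is handed in; nothing more can be done
None
```

All four heads stand upright in the middle of their bays in reverse order (barrel, block, cone, wheel from left to right), no look-alike was touched, and the job is handed in at about 27 s.

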